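Lock the air filter cartridge in its bayonet

ROBOT

A 7-joint arm with a two-finger parallel gripper is mounted at the origin on a cart in front of the work surface, level with it; the furniture and walls round the work are solid. World frame = base frame: x ahead of the robot, y to its left, z up, the work surface at z = 0. Lengths are in m, angles in degrees, forces in N, time in s.
With the tool pointing down it reaches from about 0.425 to 1.025 m from the base axis. Payload 9.4 kg.
Tool frame: the origin (TCP) lies midway between the tips of the shut fingers; the grasp point (between the pads) lies 19 mm behind it (arm.grip_depth is the distance from the TCP to the grasp point, in m); z points along the fingers, y is the line along which they close (so a half turn about z gives the same grasp; the last joint's range is limited). The gripper opens to 85 mm and grips with 20 to 120 N. Pads are 22 mm wide; open, the fingers measure 114 mm over their backs; the gripper's body (76 mm by 85 mm) begins 54 mm behind the grasp point. The pads swing forward as they close: fully open they stand 13 mm farther back than shut.
Start: joints at [59.662, 34.337, -0.143, 91.639, 0.103, 54.024, -4.572], TCP at [0.317, -0.652, 0.231] pointing down, gripper open.
Joint ranges: [-147.43, 147.43], [-19.82, 112.94], [-74.19, 73.91], [6.32, 146.72], [-59.91, 239.91], [6.04, 106.73], [-150.56, 150.56]. Speed limits (degrees/s): [127.2, 127.2, 172.46, 172.46, 180, 180, 180].

INTERFACE

Orientations are given as [roll, pitch, yaw] about the fixed x, y, z axes, in that order (R = Rz(yaw) Ry(pitch) Rx(roll)).
In Python, from bench import arm gives the robot as it stands. Calls block until the motion is done:
- arm.move_to(position, orientation): joint-space move of the TCP to a pose.
- arm.line_to(position, ori=None, v=0.15): straight line of the TCP; ori=None keeps the orientation; v is the mean speed in m/s.
- arm.move_j(angles): joint-space move.
- arm.gripper_to(opening): opening from 0.0 (shut) to 1.0 (fully open); the grip force is fixed at half the most; returns when the fingers have stopped.
- arm.pause(seconds).
- arm.ik(position, orientation): joint angles nearest the present ones, or None.
- arm.get_image(name): name is "side" or "top"; returns a dict with "img" (384x512x3 uint8, blue, green, red), "vertical_fov" (degrees; the focal length in pixels is half the picture's height over the tangent of half this angle, whatever the lens; pixels are square), "cx", "cy" (the principal point, pixels), "R" (3x3) and "t" (3): a world point X has camera coordinates R X + t. Camera axes: x right, y down, z forward; pixel columns grow to the right and rows downward; lengths in m; the calibration is good to about 2 mm. A picture is of the moment at which its call begins. There is no depth.
A pose or a line that the arm cannot do raises arm.MotionError and nothing moves.
- arm.job_done(): hands the job in; it is judged then, once.
Readings, each from a call of its own:
- arm.current_time_s(): time.
- arm.current_joint_positions(): joint angles.
- arm.current_qd(): joint speeds.
- arm.current_joint_efforts(): joint torques, N m.
- arm.current_ee_pos(): TCP position.
- arm.current_eef_rot(): TCP orientation.
- arm.current_wrist_force(): force on the tool from outside, world axes, zero at the start.
- arm.current_wrist_torque(): the same for the moment, N m.
- arm.current_width(): opening from 0.0 (shut) to 1.0 (fully open).
- arm.current_finger_force(): force on a finger pad.
Only numpy, scipy, OpenCV 4.12 (cv2) and the standard library are available. Lean on these libraries where they do the work, as an engineer would, in place of code of your own. Each camera call takes 0.05 s, during which the arm holds its last target. There are 200 camera calls.

TASK

The filter cartridge has only been set loosely on top of its air filter pot. Turn it clockwise (seen from above) until it drops into the bayonet slots, push it down against the spring, turn it a further quarter turn clockwise to the stop and let go, so that it stays locked down in the pot by itself. Leave the air coupling, the wax tin and the hex key beside it where they are.

Things in the scene. Friction and masses are not known exactly. Their poses are not given: they have to be found in the camera images.
- filter_pot: Fixed round aluminium air filter pot, 94 mm outside diameter, open on top, on a 104 x 104 x 8 mm plate; two short ports on its sides reach 67 mm from the axis along +-y, 36 mm up. Origin: pot axis at table height, z up. Its yaw says nothing about the direction of the bayonet slots inside.
- pot_rim (a point): Centre of the pot's mouth at rim height, 70 mm above the table.
- ring_top (a point): Pot axis at the top of the steel bayonet ring inside, 60 mm up; bore 41 mm. Two 13 mm wide slots, 180 degrees apart, in a direction that differs each time and must be felt. From each slot a track under a 6 mm roof runs a quarter turn clockwise (from above) to a stop, with a 3 mm deep pocket in the roof at the stop. Anticlockwise of the slots it is blocked.
- spring_seat (a point): Pot axis, 26 mm up: where the spring plate in the bore stands when nothing presses it. It pushes the cartridge up with about 6 N at first touch and 0.6 N more per mm, about 13 N at the lowest. Not locked, the cartridge springs back up; let go halfway along the track, its pins stay held against the roof by the spring.
- cartridge: Loose grey cartridge, 93 mm tall, 0.13 to 0.21 kg, a 38 mm shaft with flange and wing bar. Origin: on the axis at the shaft's lower end, z up. Height of it above the pot's origin: 32 mm at the start (pins on the ring); 26 mm dropped into the slots, on the spring plate; under 18 mm it turns under the roof; 12 mm is the lowest (flange on the rim); about 21 mm locked and let go.
- cartridge_flange (a point): On the cartridge's axis at the upper face of its round flange (92 mm diameter, 6 mm thick), 64 mm above its origin. From here up stands the wing bar: 64 mm long along the cartridge's x, 12 mm thick along y, 29 mm tall; to be pinched from above or turned between the fingers.
- cartridge_pins (a point): On the cartridge's axis, 32 mm above its origin: two steel cross pins of 8 mm diameter stick out of the shaft along its +x and -x (in line with the wing bar), tips 32 mm from the axis. At the start a clockwise turn of 17 to 57 degrees (not known beforehand) brings them over the slots, with about 5 degrees of play each way.
- air_coupling: Small brass air coupling, 24 mm across, 58 mm tall, standing beside the pot. Loose bystander. Origin at its underside.
- wax_tin: Flat round blue tin, 70 mm diameter, 34 mm high, loose bystander beside the pot. Origin at its underside.
- hex_key: Steel hex key, 34 x 115 x 7 mm, lying in front of the pot, loose bystander. Origin at its underside.
Not all that is in view belongs to the job. Leave any blue look-alike of the cartridge alone.

How it is judged:
By the outcome, as a careful person would: the job done as asked, in the order asked, and still so for the second after the job is handed in, with the robot touching nothing.
It also fails if it takes over 64 s, if anything falls off the work surface, if the arm or the gripper's body presses on something with over 40 N, if the wrist force passes 120 N, or if a joint passes its speed limit or range.

## Working session

There is one attempt and no reset: what is moved stays moved. The work goes in short steps, each a Python script; the robot and the scene stay as the last script left them, time stands still between calls to the robot, and variables do not carry over. Pictures are saved under pics/ and viewed, at most 10 in all, crops included, and the job is handed in when it is done.

```bash
ls; mkdir -p pics
python3 - <<'E'
from bench import arm
import cv2, numpy as np
for n in("top","side"):
    d=arm.get_image(n); cv2.imwrite(f"pics/{n}0.png",cv2.resize(d["img"],(768,576),interpolation=cv2.INTER_CUBIC))
    cv2.imwrite(f"pics/{n}0_raw.png",d["img"])
    R=np.array(d["R"]);print(n,d["vertical_fov"],d["cx"],d["cy"],R.round(3).tolist(),(-R.T@np.array(d["t"])).round(3))
print(arm.current_time_s(),arm.current_eef_rot(),arm.current_width(),arm.grip_depth)
E
```

```text
pics
top 43.123863402849565 252.7577235367173 199.1411173206131 [[-0.009, -1.0, -0.013], [-0.997, 0.01, -0.072], [0.072, 0.012, -0.997]] [0.405 0.235 0.965]
side 42.321548440491725 246.77014692532515 181.94556753846845 [[-0.056, 0.998, 0.004], [0.643, 0.039, -0.765], [-0.764, -0.04, -0.644]] [1.251 0.246 0.737]
0.1 [-1.79922709e+02  6.67895131e-03  2.59445592e+01] 1.001080298543594 0.0187
```

View pics/top0.png

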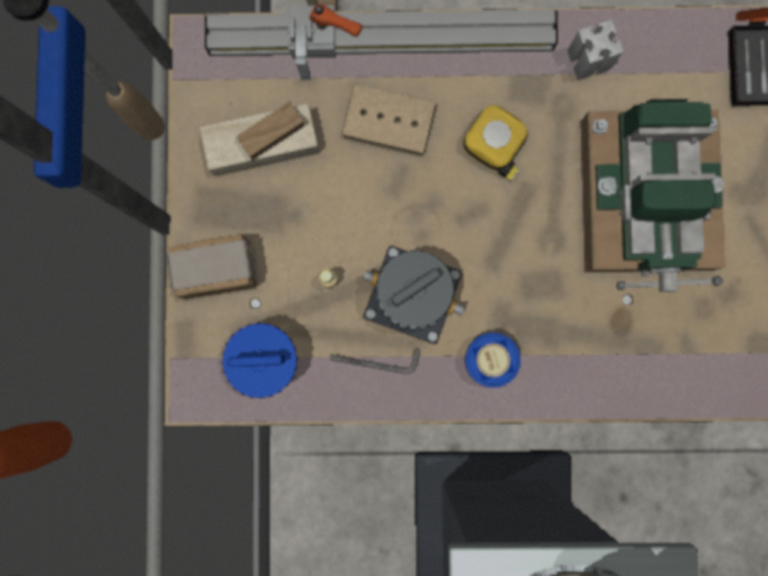

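View pics/side0.png

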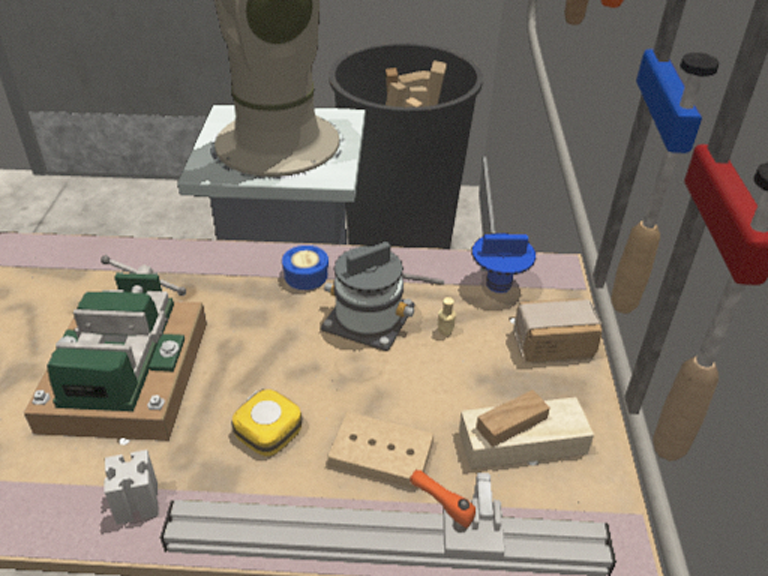

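Top picture (768x576 scale): the grey cartridge sits on the pot at (415,288). The things it could be confused with are the blue look-alike at (260,360) and the wax tin at (492,359). The coupling is at (328,278) and the hex key at (375,362). I choose the grey one and will check it in a close crop.

Run:
```python
import cv2
a=cv2.imread("pics/top0_raw.png")[155:235,235:315]; b=cv2.imread("pics/side0_raw.png")[150:240,205:295]
a=cv2.resize(a,(400,450) if 0 else (400,400),interpolation=cv2.INTER_CUBIC); b=cv2.resize(b,(400,400),interpolation=cv2.INTER_CUBIC)
cv2.imwrite("pics/crop.png",cv2.hconcat([a,b]))
```

```text
(no output)
```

View pics/crop.png

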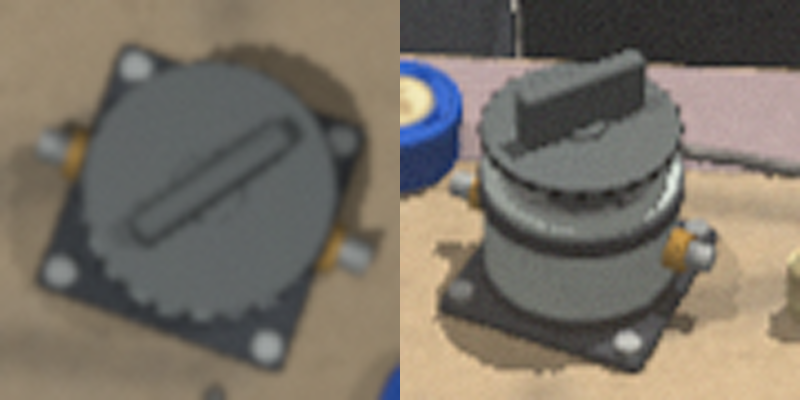

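The crop confirms the grey finned cartridge with its wing bar on the pot. Bar-top ends are at crop (142,238) and (292,128), the flange centre is about (209,190), and the plate screws are at (137,67), (343,139), (267,347) and (61,271).

```bash
cat > h.py <<'E'
import numpy as np, cv2
from bench import arm
def cam(n): return arm.get_image(n)
def ray(d,p,z):
    f=d["img"].shape[0]/2/np.tan(np.radians(d["vertical_fov"]/2)); R=np.array(d["R"]);C=-R.T@np.array(d["t"])
    v=R.T@np.array([(p[0]-d["cx"])/f,(p[1]-d["cy"])/f,1]); return C+v*(z-C[2])/v[2]
E
python3 - <<'E'
from h import *
d=cam("top"); r=lambda x,y,z:ray(d,((x+.5)/5-.5+235,(y+.5)/5-.5+155),z)
s=cam("side"); q=lambda x,y,z:ray(s,((x+.5)/4.4444-.5+205,(y+.5)/4.4444-.5+150),z)
def show(n,a,b):
    v=a-b; print(n,((a+b)/2).round(4),np.linalg.norm(v).round(4),np.degrees(np.arctan2(v[1],v[0])).round(1)%180)
show("bar top",r(292,128,.125),r(142,238,.125))
show("flange lr",r(82,190,.096),r(336,190,.096)); show("flange tb",r(209,62,.096),r(209,318,.096))
show("scr1",r(137,67,.01),r(267,347,.01)); show("scr2",r(343,139,.01),r(61,271,.01))
show("side bar",q(121,95,.125),q(240,57,.125)); show("side flange",q(79,130,.096),q(284,130,.096))
print("coupling",ray(d,(328/1.5,278/1.5),.05),"tin",ray(d,(492/1.5,359/1.5),.034),"key",[ray(d,(a/1.5,b/1.5),.007) for a,b in((332,356),(410,370),(416,350))])
E
```

```text
bar top [0.479 0.202 0.125] 0.0646 125.7
flange lr [0.4791 0.2039 0.096 ] 0.0911 89.4
flange tb [0.4792 0.2038 0.096 ] 0.0922 179.3
scr1 [0.48   0.2036 0.01  ] 0.1218 24.1
scr2 [0.4806 0.2035 0.01  ] 0.1228 114.6
side bar [0.4787 0.2021 0.125 ] 0.0599 120.7
side flange [0.4817 0.2025 0.096 ] 0.0932 93.5
coupling [0.49791804 0.31123154 0.05      ] tin [0.3939964  0.10442069 0.034     ] key [array([0.3994778 , 0.30995005, 0.007     ]), array([0.3803085 , 0.20793327, 0.007     ]), array([0.40632608, 0.19975986, 0.007     ])]
```

Run:
```python
from h import *
for y in (126,90,60,30,0,-20,-54,-90,-120,-150,-200):
    q=arm.ik([.4798,.203,.102],[180,0,y]); print(y,None if q is None else np.round(q,1))
print(arm.current_wrist_force().round(2) if hasattr(arm.current_wrist_force(),'round') else arm.current_wrist_force())
```

```text
126 [-12.7  33.3 -23.5 123.5  27.7  28.2 -21.5]
90 [-17.5  32.5 -16.6 123.8  20.3  26.2 -50. ]
60 [-22.2  32.   -9.9 124.1  12.5  24.8 -72. ]
30 [-27.2  31.7  -2.8 124.5   3.6  23.9 -92.9]
0 [ -32.5   31.9    4.8  124.8   -6.4   23.5 -112.6]
-20 [ -36.1   32.2   10.   125.   -13.2   23.7 -125.5]
-54 [ -42.6   33.3   19.4  125.4  -25.6   25.  -146.7]
-90 [ 11.3  46.4 -63.4 122.1  57.6  50.1  92. ]
-120 [ 11.3  46.4 -63.4 122.1  57.6  50.1  62. ]
-150 [  6.1  41.4 -53.  122.4  51.5  42.5  38.3]
-200 [ -8.7  34.3 -29.3 123.3  33.2  30.2   6.9]
[ 1.63 -0.33  0.83]
```

```bash
cat >> h.py <<'E'
P=np.array([.4795,.203]); YB=125.7
F=lambda: np.array(arm.current_wrist_force()).round(1)
T=lambda: np.array(arm.current_wrist_torque()).round(2)
E
python3 - <<'E'
from h import *
arm.move_to([*P,.22],[180,0,YB]); f0=F()
arm.line_to([*P,.116],v=.12); print(f0,F(),arm.current_time_s())
arm.line_to([*P,.101],v=.05); print(F(),arm.current_ee_pos())
arm.gripper_to(0.0); print(F(),T(),arm.current_width()*85,arm.current_finger_force(),arm.current_ee_pos(),arm.current_time_s())
d=cam("top");s=cam("side")
a=cv2.resize(d["img"][145:245,225:325],(400,400),interpolation=cv2.INTER_CUBIC);b=cv2.resize(s["img"][130:240,200:310],(400,400),interpolation=cv2.INTER_CUBIC)
cv2.imwrite("pics/grip.png",cv2.hconcat([a,b]))
E
```

```text
[ 0.1 -0.2 -0.1] [0.4 0.9 0.1] 4.2667
[-0.1  0.1  1.2] [0.47931717 0.20297734 0.10072623]
[ 0.  -0.9  2.5] [-0.01  0.02 -0.08] 10.617709600395822 61.012476682662964 [0.47963161 0.20307095 0.10119249] 5.3833
```

View pics/grip.png

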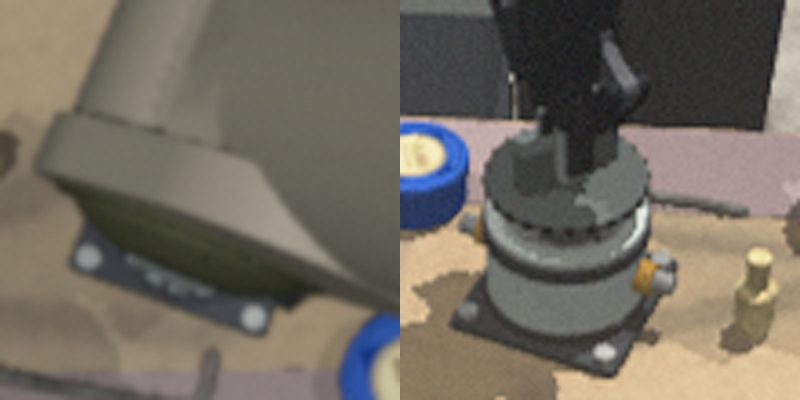

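The picture shows the fingers pinching the bar at about (580,150), with the flange level and the pot untouched. Next I preload downwards and feel for the slots.

Run:
```python
from h import *
z=.101; f0=F()
for i in range(6):
    z-=.0005; arm.line_to([*P,z],v=.02); print(round(z,4),F(),np.round(arm.current_ee_pos()[2],4))
    if F()[2]-f0[2]>7: break
y=YB; base=F()[2]
while YB-y<62:
    y-=3; arm.move_to([*P,z],[180,0,y]); f=F()
    print(round(YB-y),f,T()[2],np.round(arm.current_ee_pos(),4)[2],round(arm.current_time_s(),2))
    if f[2]<base-4.5 or np.abs(f).max()>35 or abs(T()[2])>2.5: break
```

```text
0.1005 [-0.8 -1.4 10. ] 0.1011
0.1 [-3.1 -1.6 15.9] 0.101
3 [-2.  -0.8 15.2] -0.22 0.101 6.23
6 [-1.3 -0.4 13.9] -0.21 0.101 6.48
9 [ 1.  -0.1 13.7] -0.22 0.101 6.73
12 [ 0.4 -0.1 11.9] -0.24 0.101 6.98
15 [ 0.3  0.6 13.1] -0.22 0.101 7.23
18 [-0.2  0.4 12.8] -0.19 0.101 7.48
21 [-0.5  0.6 12.9] -0.22 0.101 7.73
24 [-0.  -1.7 13.6] -0.16 0.101 7.98
27 [ 0.3 -0.3 13. ] -0.18 0.101 8.23
30 [-0.7 -0.4 12.9] -0.2 0.101 8.48
33 [-1.2 -0.8 13.9] -0.25 0.101 8.73
36 [-0.7  0.5 14.1] -0.25 0.101 8.98
39 [-1.1 -0.1 13.4] -0.19 0.101 9.23
42 [-1.3  1.  12.9] -0.27 0.101 9.48
45 [-0.8  0.9 13.1] -0.2 0.1009 9.73
48 [-1.7  0.2  9.3] -0.17 0.1006 9.98
```

Run:
```python
from h import *
y=YB-48; z=.1
for k in range(2):
    y-=2; arm.move_to([*P,z],[180,0,y]); print(round(YB-y),F(),T()[2],np.round(arm.current_ee_pos(),4),round(arm.current_time_s(),2))
for i in range(7):
    z-=.001; arm.line_to([*P,z],v=.03); f=F(); print(round(z,4),f,T()[2],np.round(arm.current_ee_pos()[2],4))
    if np.abs(f).max()>22: break
print(arm.current_time_s())
```

```text
50 [-1.1  2.1  4.3] -0.23 [0.4795 0.2037 0.1002] 10.23
52 [-1.   2.3  1.2] -0.11 [0.4791 0.203  0.0998] 10.48
0.099 [-2.4  2.1  6.2] -0.26 0.0991
0.098 [-4.4  1.  13.1] -0.41 0.0987
0.097 [-4.1  1.6 19.2] -0.53 0.0982
0.096 [-2.7  0.9 27.9] -0.64 0.0977
11.4833
```

Run:
```python
from h import *
y=YB-52; z=.098; arm.line_to([*P,z],v=.03)
def st(): print(round(YB-y),round(z,4),F(),T()[2],np.round(arm.current_ee_pos(),4),round(arm.current_time_s(),2))
st()
for k in range(4):
    y-=1.5; arm.move_to([*P,z],[180,0,y]); st()
    if F()[2]<4: break
for i in range(4):
    z-=.001; arm.line_to([*P,z],v=.03); st()
    if np.abs(F()).max()>20: break
```

```text
52 0.098 [-0.1 -0.5 23. ] 0.1 [0.4806 0.2033 0.0995] 11.73
54 0.098 [-1.7  0.2  7.5] -0.39 [0.4792 0.2027 0.0981] 11.98
55 0.098 [-1.9  0.6  0.5] -0.1 [0.4791 0.2028 0.0977] 12.23
55 0.097 [-2.5  0.4 -3.6] -0.24 [0.4791 0.2028 0.0965] 12.48
55 0.096 [-1.7  2.3 -3. ] -0.29 [0.4792 0.2029 0.0957] 12.73
55 0.095 [-4.5  1.3  1.7] -0.29 [0.4792 0.203  0.095 ] 12.98
55 0.094 [-4.8  1.1  4.5] -0.26 [0.4793 0.203  0.0941] 13.23
```

It is in the slots at 55° and down to spring height. Now I push down.

Run:
```python
from h import *
y=YB-55; z=.094
def st(): print(round(YB-y),round(z,4),F(),T()[2],np.round(arm.current_ee_pos(),4),round(arm.current_time_s(),2))
while z>.081:
    z-=.0015; arm.line_to([*P,z],v=.03); st()
    if np.abs(F()).max()>26: break
s=cam("side");cv2.imwrite("pics/down.png",cv2.resize(s["img"][140:230,205:295],(500,500),interpolation=cv2.INTER_CUBIC))
```

```text
55 0.0925 [-6.   1.4  2.5] -0.25 [0.4793 0.203  0.0925] 13.48
55 0.091 [-5.2  2.1  3.3] -0.24 [0.4793 0.203  0.091 ] 13.73
55 0.0895 [-4.7  1.2  4.9] -0.29 [0.4793 0.2031 0.0896] 13.98
55 0.088 [-5.5  1.5  4.8] -0.28 [0.4794 0.2031 0.0881] 14.23
55 0.0865 [-5.5  0.5  6. ] -0.32 [0.4794 0.2031 0.0867] 14.48
55 0.085 [-4.8  1.8  6.9] -0.3 [0.4793 0.203  0.0852] 14.73
55 0.0835 [-5.7  1.6  7.1] -0.26 [0.4794 0.2031 0.0838] 14.98
55 0.082 [-6.   0.9  8.3] -0.25 [0.4794 0.2031 0.0823] 15.23
55 0.0805 [-7.8  0.7 21.4] -0.29 [0.4794 0.2032 0.0817] 15.48
```

View pics/down.png

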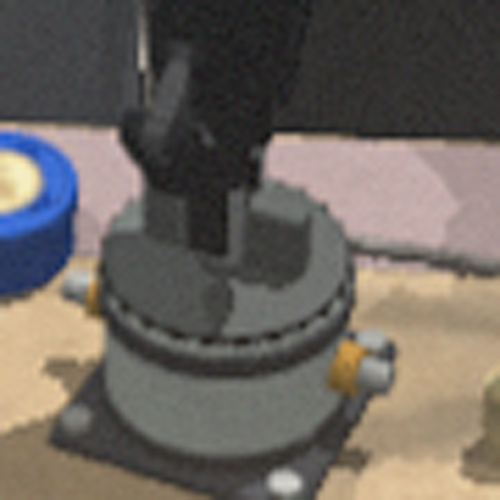

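The flange (around (225,310)) now sits on the rim, so the cartridge is at its lowest. I raise it about 1.5 mm and turn to the stop.

Run:
```python
from h import *
y=YB-55.; z=.083
def st(): print(round(YB-y),F(),T()[2],np.round(arm.current_ee_pos(),4),np.round(arm.current_eef_rot()[2],1),round(arm.current_time_s(),2))
arm.line_to([*P,z],v=.03); st()
while YB-y<155:
    y-=4 if YB-y<135 else 2; arm.move_to([*P,z],[180,0,y]); st()
    if abs(T()[2]+.25)>1.2 or np.abs(F()).max()>30: break
```

```text
55 [-7.5  0.5 16. ] -0.25 [0.4794 0.2031 0.0839] 70.7 15.78
59 [-4.6 -0.6 10.7] 0.0 [0.48   0.2031 0.0837] 66.7 16.03
63 [-3.6  0.  11.3] -0.06 [0.4804 0.2032 0.0837] 62.7 16.28
67 [-2.5 -1.4 11.3] -0.04 [0.4806 0.2032 0.0838] 58.7 16.53
71 [-3.8 -0.  10.8] -0.03 [0.4806 0.2034 0.0838] 54.7 16.78
75 [-3.5  1.  10.2] -0.09 [0.4805 0.2035 0.0837] 50.7 17.03
79 [-3.5  1.4 10.9] -0.05 [0.4804 0.2036 0.0838] 46.7 17.28
83 [-4.1  0.7 10.1] -0.01 [0.4804 0.2036 0.0837] 42.7 17.53
87 [-3.8  1.4 11. ] -0.02 [0.4804 0.2037 0.0838] 38.7 17.78
91 [-4.3  2.   9.9] -0.01 [0.4804 0.2037 0.0838] 34.7 18.03
95 [-4.2  2.3 10.2] 0.01 [0.4804 0.2038 0.0838] 30.7 18.28
99 [-4.2  2.3 11. ] 0.03 [0.4803 0.2037 0.0838] 26.7 18.53
103 [-4.8  1.3 11.4] -0.03 [0.4803 0.2038 0.0838] 22.8 18.78
107 [-4.4  1.5 10.3] 0.0 [0.4803 0.2038 0.0837] 18.8 19.03
111 [-4.2  1.3 12. ] -0.03 [0.4803 0.2038 0.0838] 14.8 19.28
115 [-4.   0.9 10.9] -0.01 [0.4803 0.2038 0.0838] 10.8 19.53
119 [-5.1  2.7 11.5] -0.04 [0.4803 0.2038 0.0838] 6.8 19.78
123 [-3.7  2.3 11.7] -0.01 [0.4802 0.2038 0.0838] 2.8 20.03
127 [-3.8  2.4 11. ] 0.02 [0.4803 0.2038 0.0838] -1.2 20.28
131 [-3.6  2.5 11.1] 0.04 [0.4803 0.2038 0.0838] -5.2 20.53
135 [-4.9  1.8 10.8] -0.07 [0.4803 0.2039 0.0838] -9.2 20.78
137 [-4.3  2.5 11. ] 0.08 [0.4803 0.2039 0.0838] -11.2 21.03
139 [-4.2  2.9 10.9] 0.05 [0.4803 0.2039 0.0838] -13.2 21.28
141 [-3.5  3.4 11.7] 0.04 [0.4803 0.2039 0.0838] -15.2 21.53
143 [-4.   2.8 10.9] 0.08 [0.4803 0.2039 0.0838] -17.2 21.78
145 [-3.8  3.  11. ] 0.05 [0.4803 0.2039 0.0838] -19.2 22.03
147 [-4.   2.7 11.4] 0.06 [0.4803 0.2039 0.0838] -21.2 22.28
149 [-2.7  2.9 10.2] 0.01 [0.4803 0.2039 0.0838] -23.2 22.53
151 [-3.7  3.2 11.6] 0.05 [0.4803 0.2039 0.0838] -25.2 22.78
153 [-3.4  3.3 11.3] 0.02 [0.4803 0.204  0.0838] -27.2 23.03
155 [-4.1  2.4 11.3] 0.01 [0.4803 0.2039 0.0838] -29.2 23.28
```

Run:
```python
from h import *
s=cam("side");cv2.imwrite("pics/t.png",cv2.resize(s["img"][140:230,205:295],(600,600),interpolation=cv2.INTER_CUBIC)); print(arm.current_width()*85,np.round(arm.current_joint_positions(),1))
```

```text
10.82067525530915 [ -35.4   34.     8.9  125.6  -13.9   21.2 -134.2]
```

View pics/t.png

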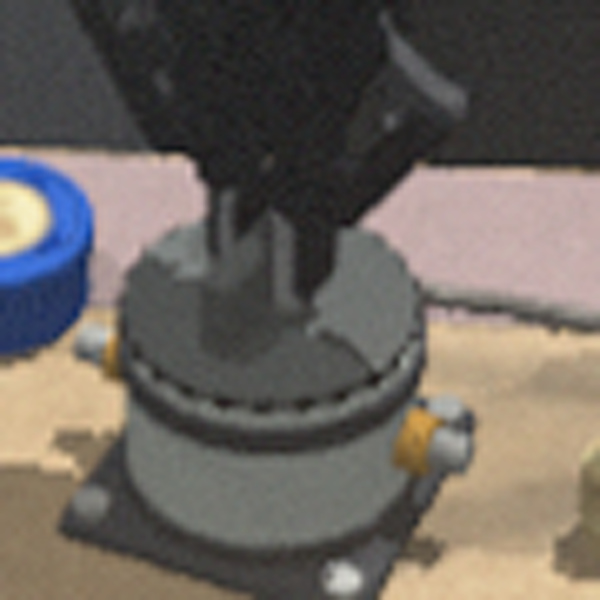

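The bar (near end around (240,330)) follows the fingers and the flange is low, so the stop just hasn't been felt yet. I continue in small steps and check for joint jumps.

Run:
```python
from h import *
y=YB-155.; z=.083
def st(): print(round(YB-y),F(),T(),np.round(arm.current_ee_pos(),4),np.round(arm.current_eef_rot()[2],1),round(arm.current_time_s(),2))
while YB-y<167:
    y-=1.5; q=arm.ik([*P,z],[180,0,y])
    if q is None or np.abs(np.array(q)-arm.current_joint_positions()).max()>8: print("ik",q); break
    arm.move_j(q); st()
    if abs(T()[2])>1 or np.abs(F()).max()>30: break
```

```text
156 [-3.6  1.9 11.9] [0.58 0.83 0.15] [0.4802 0.2038 0.0838] -30.7 23.58
158 [-3.6  1.8 12.3] [0.41 0.87 0.48] [0.4801 0.2035 0.0838] -32.2 23.83
160 [-4.5  2.  12. ] [0.29 0.86 1.06] [0.48   0.2035 0.0838] -33.6 24.08
```

The stop is felt at about 158°. I ease the torque, let it rise into the pocket, and release.

Run:
```python
from h import *
z=.083; y=YB-158.5
arm.move_j(arm.ik([*P,z],[180,0,y])); print(F(),T()[2])
while z<.0915:
    z+=.001; arm.line_to([*P,z],v=.03); print(round(z,4),F(),T()[2],np.round(arm.current_ee_pos()[2],4))
    if F()[2]<-8: break
```

```text
[-3.6  1.  11.7] 0.68
0.084 [-3.3  1.4 10.5] 0.69 0.0846
0.085 [-2.5  1.6  8.1] 0.6 0.0855
0.086 [-2.1  2.6  8. ] 0.64 0.0864
0.087 [-1.9  3.9  5.8] 0.66 0.0873
0.088 [-0.4  3.1  6.5] 0.65 0.0883
0.089 [-0.5  3.9  5.5] 0.66 0.0893
0.09 [-0.4  4.4  3.6] 0.69 0.0902
0.091 [ 1.6  5.9 -5.2] 0.63 0.0906
0.092 [  3.6   5.6 -19.5] 0.61 0.0907
```

It rose to about 21 mm and is held there, so the pins are in the pocket. Releasing.

Run:
```python
from h import *
y=YB-158.5
arm.line_to([*P,.0905],v=.03); print(F(),T()[2])
arm.gripper_to(0.6); print(F(),T()[2])
arm.line_to([*P,.22],v=.12)
q=np.array(arm.current_joint_positions()); q[0]+=45; arm.move_j(q); arm.pause(.5)
print(F(),arm.current_ee_pos(),arm.current_time_s())
a,b=cam("top")["img"][140:280,190:360],cam("side")["img"][120:260,165:335]
cv2.imwrite("pics/end.png",cv2.hconcat([cv2.resize(i,(400,330),interpolation=cv2.INTER_CUBIC) for i in(a,b)]))
```

```text
[ 1.9  4.9 -5.3] 0.66
[-0.8 -0.6 -0.2] 0.0
[-0.2  0.9 -0.2] [ 0.48226047 -0.19520999  0.21940238] 30.5083
```

View pics/end.png

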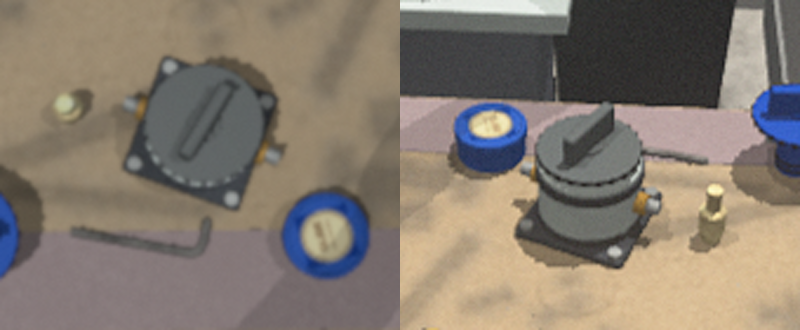

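The end picture shows the cartridge low and level in the pot, with its bar at the stop angle (top crop (187,155) to (232,88), about -33°). The coupling, tin and key have not moved.

```bash
python3 -c "
from h import *
print(arm.job_done())"
```

```text
the job is handed in; nothing more can be done
None
```

The cartridge was turned clockwise into its slots, pushed down, turned on to the stop and released at about 21 mm (the locked height); the coupling, wax tin and hex key were left where they were, and I handed the job in at about 31 s (no verdict was returned).

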